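# Rock the caught balls out of the flasks into the case

### The job

Two or three of the clear flasks have a steel ball caught between the ribs of the neck. Lift the lid of the grey case right back until it rests on its stop, then hold each such flask mouth down over the case and rock it side to side until its ball runs out into the case. Lay every flask flat on the worktop again beside the case, shut the lid over the balls, and leave the other things where they are.

Things in the scene. Friction and masses are not known exactly. Their poses are not given: they have to be found in the camera images.
- flask1: clear plastic flat flask lying on a broad side: body 80 long (x) x 58 wide (y) x 28 thick (z), walls 3 to 3.5; then a neck 54 long, 42 wide outside, 36 x 21 inside, open at x = +94, black lip. Origin: under the centre of the body, on its underside; x points to the mouth, z up. 0.1 to 0.17 kg; grasp it across the 58 mm width of the body. See flaskN_mouth for the inside of the neck
- flask2: clear plastic flat flask lying on a broad side: body 80 long (x) x 58 wide (y) x 28 thick (z), walls 3 to 3.5; then a neck 54 long, 42 wide outside, 36 x 21 inside, open at x = +94, black lip. Origin: under the centre of the body, on its underside; x points to the mouth, z up. 0.1 to 0.17 kg; grasp it across the 58 mm width of the body. See flaskN_mouth for the inside of the neck
- flask3: clear plastic flat flask lying on a broad side: body 80 long (x) x 58 wide (y) x 28 thick (z), walls 3 to 3.5; then a neck 54 long, 42 wide outside, 36 x 21 inside, open at x = +94, black lip. Origin: under the centre of the body, on its underside; x points to the mouth, z up. 0.1 to 0.17 kg; grasp it across the 58 mm width of the body. See flaskN_mouth for the inside of the neck
- flask1_mid (a point): centre of the body of flask1, 14 above its underside. The flasks start on the free worktop to the right of the case; with the body centre at x 0.445 to 0.64, y -0.30 to -0.13 a flask lies there clear of everything but the other flasks
- flask2_mid (a point): centre of the body of flask2, 14 above its underside. The flasks start on the free worktop to the right of the case; with the body centre at x 0.445 to 0.64, y -0.30 to -0.13 a flask lies there clear of everything but the other flasks
- flask3_mid (a point): centre of the body of flask3, 14 above its underside. The flasks start on the free worktop to the right of the case; with the body centre at x 0.445 to 0.64, y -0.30 to -0.13 a flask lies there clear of everything but the other flasks
- flask1_mouth (a point): centre of the open mouth of this flask, 94 ahead of its origin. Three 2.5 mm ribs cross the neck at x = 41, 65, 89, leaving a 22.5 gap on the +y, -y and +y side in turn. With the mouth some 14 deg down, roll the flask some 20 deg about its length, -y side low, then +y side low: the ball passes the ribs one by one (start with +y low if it ran back into the body)
- flask2_mouth (a point): centre of the open mouth of this flask, 94 ahead of its origin. Three 2.5 mm ribs cross the neck at x = 41, 65, 89, leaving a 22.5 gap on the +y, -y and +y side in turn. With the mouth some 14 deg down, roll the flask some 20 deg about its length, -y side low, then +y side low: the ball passes the ribs one by one (start with +y low if it ran back into the body)
- flask3_mouth (a point): centre of the open mouth of this flask, 94 ahead of its origin. Three 2.5 mm ribs cross the neck at x = 41, 65, 89, leaving a 22.5 gap on the +y, -y and +y side in turn. With the mouth some 14 deg down, roll the flask some 20 deg about its length, -y side low, then +y side low: the ball passes the ribs one by one (start with +y low if it ran back into the body)
- ball1: dark steel ball, 18 diameter, 24 g, seen through the clear plastic in the neck of flask1 between its first and second rib at the start; origin at its centre; None if that flask is empty
- ball2: dark steel ball, 18 diameter, 24 g, seen through the clear plastic in the neck of flask2 between its first and second rib at the start; origin at its centre; None if that flask is empty
- ball3: dark steel ball, 18 diameter, 24 g, seen through the clear plastic in the neck of flask3 between its first and second rib at the start; origin at its centre; None if that flask is empty
- case: grey lidded case, 140 (its x) x 170 (y) x 55 high, fixed to the worktop, walls and floor 5 thick; origin under its centre on the worktop; its front, with the pull tab, faces -x; the lid is hinged along its far (+x) rim
- lid (a joint): lid of the case: 0 shut, grows as it opens, 1.9 rad fully open on its stop (leaning back past upright). It is 0.16 kg, has almost no friction and falls shut if let go before about 1.5 rad
- lid_tab (a point): grip point of the lid's black pull tab, which sticks out 40 in front of the lid's front edge in the lid's plane; the tab is 36 wide (along the hinge) and 10 thick, this point lies in mid thickness 168 from the hinge line and 14 in from the tab's free end, 60 above the worktop when shut. Pinched by its two ends (across the 36) the tab can turn between the pads as the lid swings
- lid_hinge (a point): middle of the lid's hinge line, 73.5 behind the case's centre and 55 above the worktop; the hinge line runs along the case's y
- tape_black: roll of black tape lying flat, 52 x 52 x 18; a bystander, to be left where it is; origin under its centre
- nut_jar: closed clear jar with a red cap, 51 x 51 x 72; a bystander, to be left where it is; origin under its centre
- solder_spool: grey spool, 56 x 56 x 30; a bystander, to be left where it is; origin under its centre
- polish_tin: round flat tin, 61 x 61 x 23; a bystander, to be left where it is; origin under its centre
- marker_black: black and white marker pen, 12 x 125 x 13; a bystander, to be left where it is; origin under its centre
- screwdriver_2: screwdriver with a brown handle, 16 x 142 x 16; a bystander, to be left where it is; origin under its centre

How it is judged:
On the way, in this order (a step that is already met when the one before it is completed fails the run):
1. the lid is open on its stop (value of joint lid above 1.82 rad), for 0.3 s.
2. every ball is in the case (x of ball1 in the frame of case between -0.066 and 0.066 m and y of ball1 in the frame of case between -0.081 and 0.081 m and z of ball1 in the frame of case between 0 and 0.05 m and x of ball2 in the frame of case between -0.066 and 0.066 m and y of ball2 in the frame of case between -0.081 and 0.081 m and z of ball2 in the frame of case between 0 and 0.05 m and x of ball3 in the frame of case between -0.066 and 0.066 m and y of ball3 in the frame of case between -0.081 and 0.081 m and z of ball3 in the frame of case between 0 and 0.05 m), for 0.3 s.
At the end, for the whole second after the job is handed in: every ball is inside the case, the lid is shut (within 0.05 rad), and every flask lies still and flat on a broad side on the worktop (within 0.12 rad; centre of its body under 19 mm high) (all of step 2 and (angle between flask1's own z axis and vertical below 0.12 rad or angle between flask1's own z axis and vertical above 3.02 rad) and height (world z) of each of flask1_mid, flask2_mid, flask3_mid below 0.019 m and linear speed of each of flask1, flask2, flask3 below 0.02 m/s and (angle between flask2's own z axis and vertical below 0.12 rad or angle between flask2's own z axis and vertical above 3.02 rad) and (angle between flask3's own z axis and vertical below 0.12 rad or angle between flask3's own z axis and vertical above 3.02 rad) and value of joint lid below 0.05 rad); the robot touches nothing.
It fails at once if a bystander was moved more than 6 cm (distance of any of tape_black, nut_jar, solder_spool, polish_tin, marker_black, screwdriver_2 from where it was at the start of the episode above 0.06 m).
Of ball1, ball2, ball3 only 2 to 3 are there at a start; the rules pass over those that are not, and their reading is None.
At some moment in a run one of flask1, flask2, flask3 may be knocked a few centimetres aside while the robot is not near it.
Once in a run the grip may slacken for a moment while it holds something.
It also fails if it takes over 210 s, if anything falls off the work surface, if the arm or the gripper's body presses on something with over 40 N, if the wrist force passes 120 N, or if a joint passes its speed limit or range.

### The arm

A 7-joint arm with a two-finger parallel gripper is mounted at the origin on the work surface; the furniture and walls round the work are solid. World frame = base frame: x ahead of the robot, y to its left, z up, the work surface at z = 0. Lengths are in m, angles in rad, forces in N, time in s.
With the tool pointing down it reaches from about 0.4 to 0.925 m from the base axis. Payload 5.6 kg.
Tool frame: the origin (TCP) lies on the centre line of the jaws, within the pads' length; the fingertips stand 25 mm ahead of it and the grasp point (between the pads) lies 6 mm ahead of it; x points along the fingers, y is the direction in which the jaws open and shut, and the axes are right-handed (so a half turn about x gives the same grasp; the last joint's range is limited). The gripper opens to 85 mm and grips with 20 to 120 N. Pads are 22 mm wide; open, the fingers measure 114 mm over their backs; the gripper's body (76 mm by 85 mm) begins 54 mm behind the grasp point. The pads swing forward as they close: fully open they stand 13 mm farther back than shut.
Start: joints at [1.198, 0.468, -0.012, 1.603, 0.006, 1.071, -0.056], TCP at [0.21, -0.615, 0.256] pointing down, gripper open.
Joint ranges: [-2.53, 2.53], [-0.31, 2.02], [-1.57, 1.55], [0.28, 2.44], [-1.29, 4.43], [0.15, 1.84], [-2.92, 2.92]. Speed limits (rad/s): [2.57, 2.57, 3.14, 3.14, 3.14, 3.14, 3.14].

### API

Orientations are given as [roll, pitch, yaw] about the fixed x, y, z axes, in that order (R = Rz(yaw) Ry(pitch) Rx(roll)).
In Python, from rig import get_obs, read_camera, camera_info, finish_job gives the robot as it stands.
- The arm moves only by the tool move_arm, never from a script. Its argument "plan" is text: rows parted by semicolons, each of 7 numbers parted by spaces: the shift along the world's x, y, z in m, then the turn, a rotation vector about the world's x, y, z in degrees, then the closure, from 0 (fully open) to 1 (shut). In form: dx dy dz rx ry rz hand; .... A call has 1 to 10 rows; each row is the pose to reach, as a shift and turn from the pose commanded when the call began; what a row does not reach only later rows make up. A row lasts 1/12 s, in which the tool goes at most 41.7 mm and 7.16 degrees, less where a joint would pass 70% of its speed; a pose out of reach is approached as far as the arm can. A call with a gripper value outside its range is refused whole. The fingers move at their own pace and stop on an object; "force" is the grip in N (left out, the last holds). Time passes only in rows, so rows that repeat a pose let the fingers close. It gives the time, the measured TCP pose, the force and the opening at its end, in the units of the state.
- get_obs(): the state, without advancing time (a new reading comes with each control period).
- read_camera(name): name is "side" or "top"; returns (picture, depth): 384x512x3 uint8, blue, green, red; 384x512 float32, m along the optical axis (not along the pixel's ray), 0 where there is no reading.
- camera_info(name): a dict with "camera_matrix" (3x3 intrinsics, pixels), "dist" ([k1, k2, p1, p2, k3] as OpenCV has them; the pictures are not rectified), "origin" and "orientation" of the camera in the world. Camera axes: x right, y up, looking along -z (the intrinsics and any distortion apply to the point x, -y, -z); pixel columns grow to the right and rows downward; lengths in m; the calibration is good to about 2 mm. A picture is of the moment at which its call begins. camera_info takes no time and is no camera call.
- finish_job(): hands the job in, once; it reports no verdict.
The state is a dict: "clock": time; "joint_positions": joint angles; "joint_vel": joint speeds; "effort": joint torques, N m; "ee_pos": TCP position; "ee_rot": TCP orientation; "force": force on the tool from outside, world axes, zero at the start; "ft_torque": the same for the moment, N m; "gripper_width": opening from 0.0 (shut) to 1.0 (fully open).
Only numpy, scipy, OpenCV 4.12 (cv2) and the standard library are available. Lean on these libraries where they do the work, as an engineer would, in place of code of your own. Each camera call takes 0.05 s, during which the arm holds its last target. There are 200 camera calls.

## Working session

There is one attempt and no reset: what is moved stays moved. The work goes in short steps, Python scripts to look and compute and a tool call to move; the robot and the scene stay as the last step left them, time stands still between calls to the robot, and variables do not carry over. Pictures are saved under pics/ and viewed, about 12 in all and at most 16, crops included, and the job is handed in when it is done.

Besides the shell and the picture viewer there is one more tool, called after "Call:" as name(argument=value, ...), one argument or row to a line, values as JSON. move_arm: Moves the arm, as the interface text tells. Its arguments: {"type":"object","properties":{"plan":{"type":"string"},"force":{"type":"number"}},"required":["plan"]}

```bash
mkdir -p pics; ls; cat > h.py <<'E'
import numpy as np, cv2
from rig import *
from scipy.spatial.transform import Rotation as R
def cam(name):
    i=camera_info(name); K=np.array(i["camera_matrix"],float); d=np.array(i["dist"],float)
    o=np.array(i["orientation"],float)
    Rm=o if o.shape==(3,3) else (R.from_euler('xyz',o).as_matrix() if o.size==3 else R.from_quat(o).as_matrix())
    return K,d,np.array(i["origin"],float),Rm
def pix2plane(name,uv,z):
    K,d,o,Rm=cam(name)
    p=cv2.undistortPoints(np.array(uv,float).reshape(-1,1,2),K,d).reshape(-1,2)
    r=np.c_[p[:,0],-p[:,1],-np.ones(len(p))]@Rm.T
    z=np.broadcast_to(z,len(p))
    return o+r*((z-o[2])/r[:,2])[:,None]
def pix2depth(name,uv,dep):
    K,d,o,Rm=cam(name)
    p=cv2.undistortPoints(np.array(uv,float).reshape(-1,1,2),K,d).reshape(-1,2)
    r=np.c_[p[:,0],-p[:,1],-np.ones(len(p))]
    D=np.array([dep[int(round(v)),int(round(u))] for u,v in uv])
    return o+(r*D[:,None])@Rm.T
def world2pix(name,P):
    K,d,o,Rm=cam(name)
    c=(np.atleast_2d(P)-o)@Rm
    c=c*[1,-1,-1]
    return cv2.projectPoints(c,np.zeros(3),np.zeros(3),K,d)[0].reshape(-1,2)
E
python3 - <<'E'
from h import *
for n in("top","side"):
    p,d=read_camera(n); cv2.imwrite(f"pics/{n}0.png",cv2.resize(p,(800,600),interpolation=cv2.INTER_CUBIC)); np.save(f"pics/{n}0.npy",d); cv2.imwrite(f"pics/{n}0raw.png",p); print(camera_info(n))
print(get_obs())
E
```

```text
pics
{'camera_matrix': array([[423.83416877,   0.        , 260.01078084],
       [  0.        , 423.83416877, 193.01576111],
       [  0.        ,   0.        ,   1.        ]]), 'dist': array([-0.01199524,  0.        ,  0.        ,  0.        ,  0.        ]), 'origin': array([ 0.405631  , -0.06409721,  1.1464532 ]), 'orientation': array([ 0.12891273,  0.01563341, -1.59285773])}
{'camera_matrix': array([[494.35926736,   0.        , 263.06921164],
       [  0.        , 494.35926736, 192.98096118],
       [  0.        ,   0.        ,   1.        ]]), 'dist': array([-0.07572649,  0.        ,  0.        ,  0.        ,  0.        ]), 'origin': array([-0.66675056,  0.12513599,  0.85552565]), 'orientation': array([ 1.00518246, -0.01983325, -1.7060651 ])}
{'clock': 0.1, 'joint_positions': array([ 1.19797148,  0.46829504, -0.01162836,  1.60355411,  0.00599089,
        1.07142727, -0.05632167]), 'joint_vel': array([ 0.00214563, -0.00248849, -0.00024371, -0.00119794, -0.00035028,
        0.00102925, -0.00131432]), 'effort': array([ 7.96407621e-04, -5.33512330e+01,  2.15964310e-02, -2.51963085e+01,
        1.15180996e-02,  4.30605869e-03, -2.02652478e-05]), 'ee_pos': array([ 0.21032031, -0.61452337,  0.25542037]), 'ee_rot': array([-1.51082116,  1.56914732,  1.96052875]), 'force': array([-0.12701679, -0.62432222, -0.78412711]), 'ft_torque': array([-0.02914802, -0.0120945 ,  0.03359112]), 'gripper_width': 1.0021939188904188}
```

View pics/top0.png

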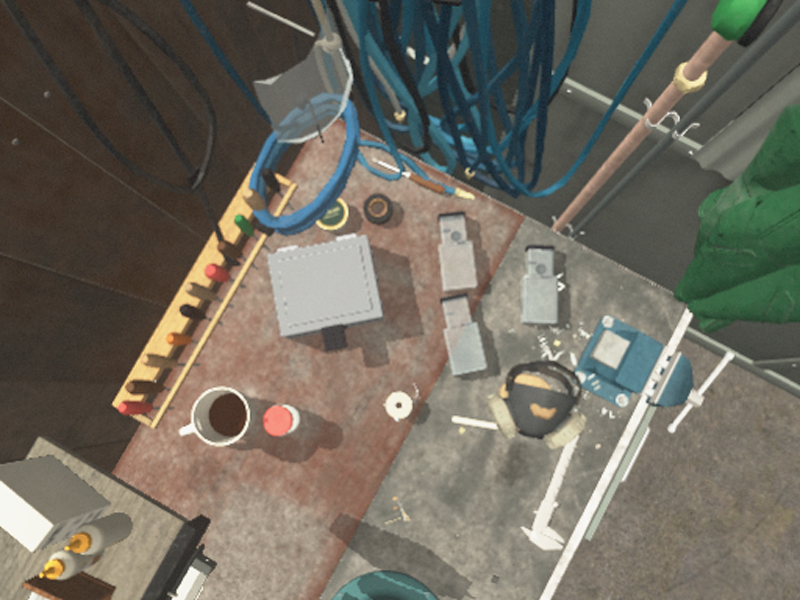

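View pics/side0.png

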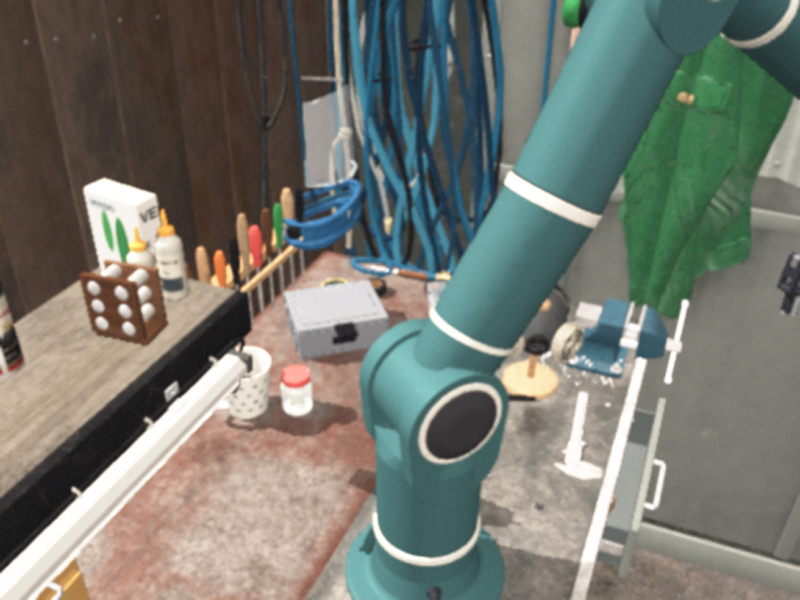

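The top view shows the case at about (325,285) with its tab at (335,338), and three flasks at about (458,252), (465,337) and (540,285) with necks up (+x). I'll enlarge them.

```bash
python3 - <<'E'
from h import *
p=cv2.imread("pics/top0raw.png")
cv2.imwrite("pics/fl.png",cv2.resize(p[125:250,260:380],None,fx=5,fy=5,interpolation=cv2.INTER_CUBIC)[:600])
cv2.imwrite("pics/case.png",cv2.resize(p[105:235,155:275],None,fx=4.6,fy=4.6,interpolation=cv2.INTER_CUBIC))
E
```

```text
(no output)
```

View pics/fl.png

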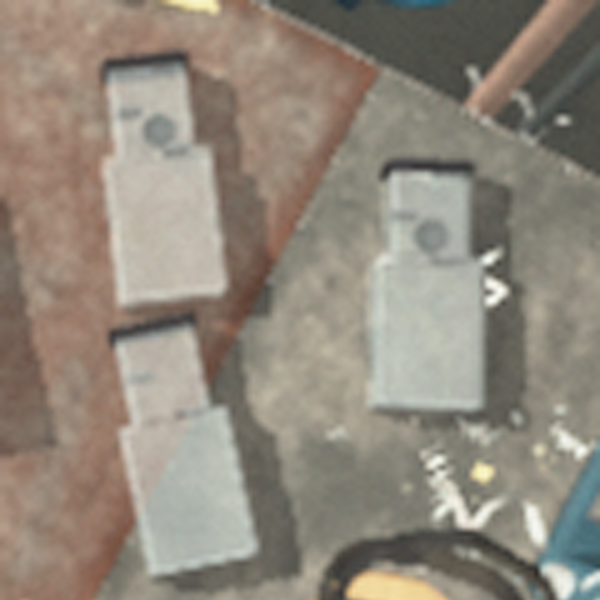

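View pics/case.png

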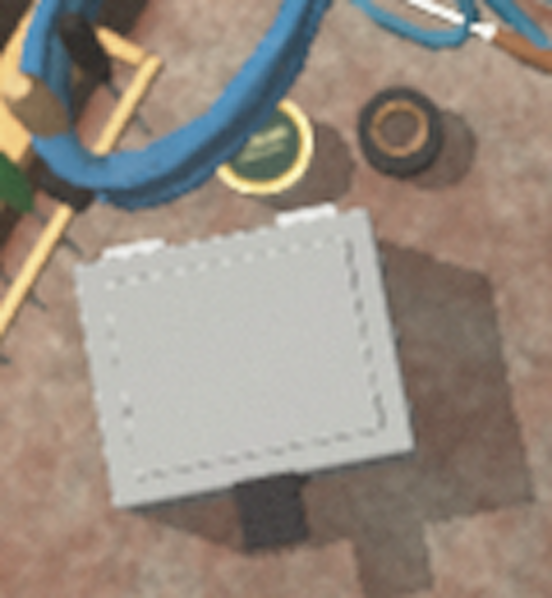

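```bash
python3 - <<'E'
from h import *
np.set_printoptions(precision=4,suppress=True)
def conv(l,s,u0,v0): return [((a+.5)/s-.5+u0,(b+.5)/s-.5+v0) for a,b in l]
d=np.load("pics/top0.npy")
F={'A':[(105,155),(213,147),(225,295),(118,304),(103,62),(187,55),(158,130)],'B':[(373,262),(485,260),(484,408),(369,407),(382,168),(472,165),(431,235)],'C':[(120,430),(226,405),(255,553),(153,575),(110,335),(192,320)]}
for k,l in F.items():
    uv=conv(l,5,260,125); P=pix2plane("top",uv,0.028)
    b=P[:4].mean(0); m=P[4:6].mean(0); ax=(P[0]+P[1]-P[2]-P[3]); 
    print(k,b,m,"yaw body",np.degrees(np.arctan2(ax[1],ax[0])),"yaw mouth",np.degrees(np.arctan2(*(m-b)[1::-1])),np.linalg.norm((m-b)), np.linalg.norm(P[0]-P[1]),np.linalg.norm(ax)/2)
    print(pix2depth("top",[tuple(np.mean(uv[:4],0))],d))
uv=conv([(77,268),(372,210),(413,448),(115,505),(243,548),(305,543),(238,485),(308,475)],4.6,155,105)
P=pix2plane("top",uv,0.065); print(P); print(P[:4].mean(0)); 
print(pix2depth("top",[tuple(np.mean(uv[:4],0)),tuple(np.mean(uv[4:8],0))],d))
ax=P[0]+P[1]-P[2]-P[3]; print(np.degrees(np.arctan2(ax[1],ax[0])),np.linalg.norm(ax)/2,np.linalg.norm(P[0]-P[1]))
# bystander positions
print(pix2depth("top",[(216,136),(242,133),(180,268),(255,259),(275,115)],d))
E
```

```text
A [ 0.6121 -0.1386  0.028 ] [ 0.7038 -0.1306  0.028 ] yaw body 2.8998965651674666 yaw mouth 4.980732093541259 0.0920554631050595 0.05824565311505693 0.08100316689533169
[[ 0.612  -0.1386  0.0277]]
B [ 0.5499 -0.276   0.028 ] [ 0.6405 -0.2799  0.028 ] yaw body -3.70897728332924 yaw mouth -2.4964603833395786 0.09065867954860565 0.05966129276739786 0.0785609742085693
[[ 0.55   -0.2764  0.0259]]
C [ 0.4698 -0.1463  0.028 ] [ 0.5569 -0.1292  0.028 ] yaw body 10.06105107538674 yaw mouth 11.059118834642993 0.08871135208673955 0.05770492738324048 0.07868499847599912
[[ 0.4698 -0.1464  0.0264]]
[[ 0.631   0.1791  0.065 ]
 [ 0.6602  0.0113  0.065 ]
 [ 0.5239 -0.0097  0.065 ]
 [ 0.4959  0.1572  0.065 ]
 [ 0.4703  0.0858  0.065 ]
 [ 0.4723  0.0512  0.065 ]
 [ 0.5055  0.0883  0.065 ]
 [ 0.5101  0.0492  0.065 ]]
[0.5777 0.0845 0.065 ]
[[0.5772 0.0844 0.065 ]
 [0.4896 0.0689 0.0631]]
8.976037850877994 0.13741381733252872 0.17038094509000964
[[ 0.7114  0.0668  0.0224]
 [ 0.7248 -0.003  -0.0024]
 [ 0.3604  0.155   0.0693]
 [ 0.3769 -0.0321 -0.0018]
 [ 0.7692 -0.0958  0.013 ]]
```

```bash
cat >> h.py <<'E'
def jaw():
    o=get_obs(); M=R.from_euler('xyz',o['ee_rot']).as_matrix()
    return o,M
def need(p,yaw,pitch=0,roll=0):
    "shift+rotvec(deg) to TCP p, jaws along flask y (yaw deg), tool x down; both half-turn options"
    o,M=jaw(); 
    F=R.from_euler('z',yaw,degrees=True)*R.from_euler('y',pitch,degrees=True)*R.from_euler('x',roll,degrees=True)
    for s in(1,-1):
        T=F.as_matrix()@np.array([[0,0,s],[0,s,0],[-1,0,0]],float) # cols: tool x=-z, y=s*y, z=s*x
        print(s,np.round(np.array(p)-o['ee_pos'],4),np.round(R.from_matrix(T@M.T).as_rotvec(degrees=True),1), 'det',round(np.linalg.det(T),2))
E
python3 - <<'E'
from h import *
o,M=jaw(); print(M.round(3)); need([.4837,.0689,.16],9.2); need([.612,-.1386,.1],4)
E
```

```text
[[-0.001  0.324 -0.946]
 [ 0.002 -0.946 -0.324]
 [-1.    -0.002  0.   ]]
1 [ 0.2734  0.6834 -0.0954] [ 0.000e+00 -1.000e-01  1.703e+02] det 1.0
-1 [ 0.2734  0.6834 -0.0954] [-0.1 -0.  -9.7] det 1.0
1 [ 0.4017  0.4759 -0.1554] [ 0.000e+00 -1.000e-01  1.651e+02] det 1.0
-1 [ 0.4017  0.4759 -0.1554] [ -0.1  -0.  -14.9] det 1.0
```

Call:
move_arm(
  plan="0.005 0.01 0.02 0 0 0 0; 0.018 0.045 0.03 0 0 0 0; 0.033 0.082 0.03 0 0 -1 0; 0.048 0.12 0.03 0 0 -2 0; 0.063 0.157 0.03 0 0 -3 0; 0.078 0.195 0.03 0 0 -5 0; 0.093 0.232 0.03 0 0 -6 0; 0.108 0.27 0.03 0 0 -7 0; 0.123 0.307 0.03 0 0 -8 0; 0.135 0.34 0.02 0 0 -9.7 0",
  force=40,
)

```text
clock: 0.93
ee_pos: [0.3469, -0.273, 0.2776]
ee_rot: [2.349, 1.567, -0.632]
force: [0.6, -1.1, -0.6]
gripper_width: 0.995
```

Call:
move_arm(
  plan="0.015 0.036 0 0 0 0 0; 0.03 0.072 0 0 0 0 0; 0.045 0.11 0 0 0 0 0; 0.06 0.147 0 0 0 0 0; 0.075 0.185 0 0 0 0 0; 0.09 0.222 -0.02 0 0 0 0; 0.105 0.26 -0.04 0 0 0 0; 0.12 0.297 -0.06 0 0 0 0; 0.132 0.325 -0.08 0 0 0 0; 0.138 0.343 -0.11 0 0 0 0",
)

```text
clock: 1.77
ee_pos: [0.4859, 0.0719, 0.167]
ee_rot: [-2.911, 1.565, 0.394]
force: [1.7, -1.9, 0.6]
gripper_width: 1.005
```

```bash
python3 - <<'E'
from h import *
o=get_obs();print(o['clock'],o['ee_pos'],o['joint_positions'].round(2),o['force'])
need([.4837,.0689,.066],9.2)
p,d=read_camera("top"); cv2.imwrite("pics/t1.png",cv2.resize(p[60:300,130:400],(800,711))[:600])
p,d=read_camera("side"); cv2.imwrite("pics/s1.png",cv2.resize(p[100:300,130:400],(800,593)))
E
```

```text
1.7667 [0.48586268 0.07190853 0.16695617] [ 0.19  0.37 -0.48  2.04  0.24  0.78 -1.84] [ 1.67306065 -1.92809312  0.6162225 ]
1 [-0.0022 -0.003  -0.101 ] [ -0.5  -0.2 179.9] det 1.0
-1 [-0.0022 -0.003  -0.101 ] [-0.1  0.3 -0.1] det 1.0
```

Call:
move_arm(
  plan="-0.002 -0.003 -0.03 0 0 0 0; -0.002 -0.003 -0.06 0 0 0 0; -0.002 -0.003 -0.09 0 0 0 0; -0.002 -0.003 -0.101 0 0 0 0; -0.002 -0.003 -0.101 0 0 0 0; -0.002 -0.003 -0.101 0 0 0 1; -0.002 -0.003 -0.101 0 0 0 1; -0.002 -0.003 -0.101 0 0 0 1; -0.002 -0.003 -0.101 0 0 0 1; -0.002 -0.003 -0.101 0 0 0 1",
  force=40,
)

```text
clock: 2.7
ee_pos: [0.4822, 0.0698, 0.0677]
ee_rot: [-2.372, 1.564, 0.933]
force: [-6.0, 12.1, 10.5]
gripper_width: 0.413
```

Call:
move_arm(
  plan="0 0 0 0 0 0 1; 0 0 0 0 0 0 1; 0 0 0 0 0 0 1",
)

```text
clock: 2.95
ee_pos: [0.4822, 0.0698, 0.0677]
ee_rot: [-2.392, 1.564, 0.914]
force: [-4.6, 9.5, 11.4]
gripper_width: 0.412
```

```bash
python3 - <<'E'
from h import *
o=get_obs();print(o['clock'],o['ee_pos'],o['force'],o['gripper_width'])
need([.4837,.0689,.066],9.2)
for n,c in(("top",(60,300,130,400)),("side",(100,300,130,400))):
  p,d=read_camera(n); cv2.imwrite(f"pics/{n}2.png",cv2.resize(p[c[0]:c[1],c[2]:c[3]],(600,500 if n=="top" else 444),interpolation=cv2.INTER_CUBIC))
# waypoints of lid arc, grasp point relative to start; axis dir
c,s=np.cos(np.radians(9.2)),np.sin(np.radians(9.2))
for a in np.arange(0,1.93,.1):
  x=-168*np.cos(a)-5*np.sin(a)+168; z=168*np.sin(a)-5*np.cos(a)*-1-5
  print(round(a,1),round(x*c),round(x*s),round(z))
E
```

```text
2.95 [0.48219632 0.06978192 0.06769602] [-4.61227146  9.53413432 11.42678688] 0.4124254985816133
1 [ 0.0015 -0.0009 -0.0017] [ -0.4  -0.5 179.8] det 1.0
-1 [ 0.0015 -0.0009 -0.0017] [-0.3  0.2 -0.2] det 1.0
0.0 0 0 0
0.1 0 0 17
0.2 2 0 33
0.3 6 1 49
0.4 11 2 65
0.5 18 3 80
0.6 26 4 94
0.7 36 6 107
0.8 47 8 119
0.9 59 10 130
1.0 72 12 139
1.1 86 14 147
1.2 101 16 153
1.3 117 19 158
1.4 133 22 161
1.5 149 24 163
1.6 166 27 163
1.7 182 30 161
1.8 199 32 157
1.9 215 35 152
```

View pics/side2.png

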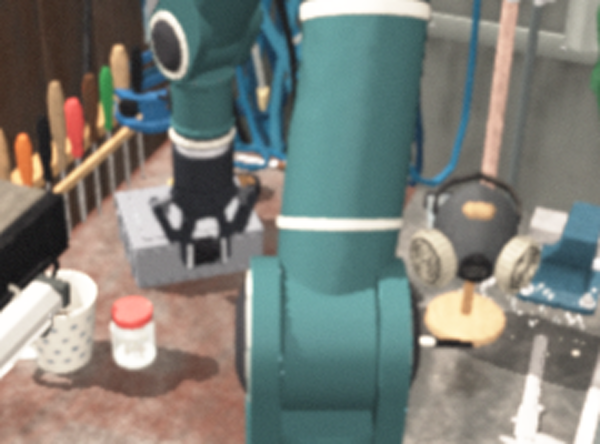

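Call:
move_arm(
  plan="0 0 0.009 0 0 0 1; 0.001 0 0.025 0 0 0 1; 0.004 0.001 0.041 0 0 0 1; 0.008 0.001 0.057 0 0 0 1; 0.014 0.002 0.073 0 0 0 1; 0.022 0.003 0.087 0 0 0 1; 0.031 0.005 0.101 0 0 0 1; 0.041 0.007 0.113 0 0 0 1; 0.053 0.009 0.125 0 0 0 1; 0.059 0.01 0.13 0 0 0 1",
)

```text
clock: 3.88
ee_pos: [0.541, 0.0801, 0.1977]
ee_rot: [-2.088, 1.564, 1.217]
force: [-2.3, 10.5, -4.7]
gripper_width: 0.412
```

Call:
move_arm(
  plan="0.013 0.002 0.009 0 0 0 1; 0.027 0.004 0.017 0 0 0 1; 0.042 0.006 0.023 0 0 0 1; 0.058 0.009 0.028 0 0 0 1; 0.074 0.012 0.031 0 0 0 1; 0.09 0.014 0.033 0 0 0 1; 0.107 0.017 0.033 0 0 0 1; 0.123 0.02 0.031 0 0 0 1; 0.14 0.022 0.027 0 0 0 1; 0.156 0.025 0.022 0 0 0 1",
)

```text
clock: 4.72
ee_pos: [0.6992, 0.108, 0.2248]
ee_rot: [-2.526, 1.556, 0.781]
force: [-0.4, 12.6, 18.1]
gripper_width: 0.41
```

```bash
python3 - <<'E'
from h import *
o=get_obs();print(o['clock'],o['ee_pos'],o['force'],o['gripper_width'])
for n,c in(("top",(60,300,130,400)),("side",(60,260,130,400))):
  p,d=read_camera(n); cv2.imwrite(f"pics/{n}3.png",cv2.resize(p[c[0]:c[1],c[2]:c[3]],(600,500 if n=="top" else 444),interpolation=cv2.INTER_CUBIC))
E
```

```text
4.7167 [0.69916864 0.10804782 0.22483438] [-0.44984952 12.56601964 18.08460949] 0.40957549811813765
```

View pics/side3.png

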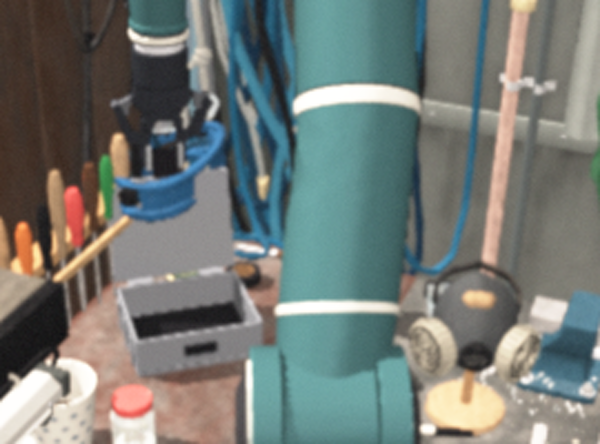

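Call:
move_arm(
  plan="0 0 0 0 0 0 0; 0 0 0 0 0 0 0; 0 0 0 0 0 0 0; 0 0 0 0 0 0 0; 0 0 0.03 0 0 0 0; -0.005 0 0.06 0 0 0 0; -0.01 -0.01 0.095 0 0 0 0; -0.02 -0.04 0.11 0 0 0 0; -0.03 -0.08 0.11 0 0 0 0; -0.04 -0.12 0.11 0 0 0 0",
)

```text
clock: 5.65
ee_pos: [0.6561, -0.0207, 0.3289]
ee_rot: [2.835, 1.568, -0.144]
force: [0.8, -0.4, -0.4]
gripper_width: 0.999
```

```bash
python3 - <<'E'
from h import *
o=get_obs();print(o['clock'],o['ee_pos'],o['force'],o['gripper_width'])
for n,c in(("top",(60,300,130,400)),("side",(60,260,130,400))):
  p,d=read_camera(n); np.save(f"pics/{n}4.npy",d);cv2.imwrite(f"pics/{n}4.png",cv2.resize(p[c[0]:c[1],c[2]:c[3]],(600,533 if n=="top" else 444),interpolation=cv2.INTER_CUBIC))
# lid plane: side depth, project points
d=np.load("pics/side4.npy"); uv=[(u,v) for v in range(60,260,2) for u in range(130,270,2)]
P=pix2depth("side",uv,d); th=np.radians(9.2); q=P[:,:2]-[.577,.084]; x=q@[np.cos(th),np.sin(th)]; y=q@[-np.sin(th),np.cos(th)]; z=P[:,2]
m=(x>.06)&(x<.16)&(abs(y)<.07)&(z>.08)&(z<.18)
print(m.sum()); a=np.polyfit(z[m],x[m],1); print("lid rad",np.pi/2+np.arctan(a[0]), np.std(x[m]-np.polyval(a,z[m])))
E
```

```text
5.65 [ 0.65610197 -0.0206614   0.32886449] [ 0.77003307 -0.41790875 -0.41899356] 0.9988392260451092
335
lid rad 1.579371159518192 0.010801224918014161
```

View pics/top4.png

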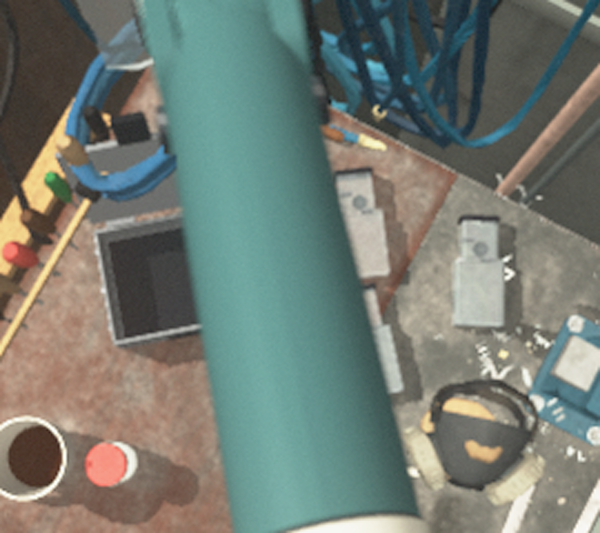

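Call:
move_arm(
  plan="-0.01 -0.03 -0.01 0 0 -2 0; -0.02 -0.06 -0.03 0 0 -4 0; -0.035 -0.09 -0.06 0 0 -5 0; -0.044 -0.118 -0.09 0 0 -5 0; -0.044 -0.118 -0.125 0 0 -5 0; -0.044 -0.118 -0.16 0 0 -5 0; -0.044 -0.118 -0.19 0 0 -5 0; -0.044 -0.118 -0.21 0 0 -5 0; -0.044 -0.118 -0.21 0 0 -5 0",
)

```text
clock: 6.5
ee_pos: [0.6086, -0.1382, 0.112]
ee_rot: [-0.246, 1.561, 2.968]
force: [-0.4, 0.2, -0.1]
gripper_width: 0.997
```

```bash
python3 - <<'E'
from h import *
o=get_obs();print(o['clock'],o['ee_pos'],o['force'],o['gripper_width'])
need([.612,-.1386,.03],4)
d=np.load("pics/side4.npy"); uv=[(u,v) for v in range(60,260) for u in range(130,270)]
P=pix2depth("side",uv,d); th=np.radians(9.2); q=P[:,:2]-[.577,.084]; x=q@[np.cos(th),np.sin(th)]; y=q@[-np.sin(th),np.cos(th)]; z=P[:,2]
for lo,hi in((-.08,-.03),(-.05,.03),(-.08,.08)):
  m=(x>.06)&(x<.16)&(y>lo)&(y<hi)&(z>.07)&(z<.18)
  best=max((( (abs(x[m]-.0735-t*(z[m]-.055)-.0)<.004).sum(),t) for t in np.linspace(-.1,.6,71)))
  print(m.sum(),best,np.pi/2+np.arctan(best[1]))
E
```

```text
6.5 [ 0.60859605 -0.13824028  0.11200578] [-0.4271448   0.24542295 -0.09440596] 0.9973497046273193
1 [ 0.0034 -0.0004 -0.082 ] [  0.9  -0.2 179.9] det 1.0
-1 [ 0.0034 -0.0004 -0.082 ] [-0.1 -0.6 -0.1] det 1.0
567 (np.int64(392), np.float64(0.38)) 1.9339433367410728
817 (np.int64(430), np.float64(0.38)) 1.9339433367410728
1700 (np.int64(940), np.float64(0.38)) 1.9339433367410728
```

Call:
move_arm(
  plan="0.003 0 -0.03 0 0 0 0; 0.003 0 -0.06 0 0 0 0; 0.003 0 -0.082 0 0 0 0; 0.003 0 -0.082 0 0 0 0; 0.003 0 -0.082 0 0 0 1; 0.003 0 -0.082 0 0 0 1; 0.003 0 -0.082 0 0 0 1; 0.003 0 -0.082 0 0 0 1; 0.003 0 -0.082 0 0 0 1; 0.003 0 -0.082 0 0 0 1",
  force=60,
)

```text
clock: 7.33
ee_pos: [0.6174, -0.1383, 0.0382]
ee_rot: [2.835, 1.566, -0.234]
force: [-0.9, 0.4, 7.5]
gripper_width: 0.656
```

Call:
move_arm(
  plan="0 0 0.005 0 0 0 1; 0 0 0.02 0 0 0 1; 0 0 0.04 0 0 0 1; 0 0 0.06 0 0 0 1; 0 0 0.08 0 0 0 1; 0 0 0.1 0 0 0 1; 0 0 0.12 0 0 0 1; 0 0 0.13 0 0 0 1",
)

```text
clock: 8.0
ee_pos: [0.6166, -0.1381, 0.1693]
ee_rot: [2.824, 1.566, -0.244]
force: [0.8, -0.2, -1.7]
gripper_width: 0.655
```

```bash
python3 - <<'E'
from h import *
o=get_obs();print(o['clock'],o['ee_pos'],o['force'],o['gripper_width'])
# target: mouth at case-frame (-0.01,0), z .105; flask yaw 9.2,pitch 14
th=9.2
c=R.from_euler('z',th,degrees=True)
for pitch,roll in((0,0),(15,0),(15,-22),(15,22)):
  F=c*R.from_euler('y',pitch,degrees=True)*R.from_euler('x',roll,degrees=True)
  mouth=np.array([.577,.084,0.11])+c.apply([-0.015,0,0])
  tcp=mouth+F.apply([-.094,0,.03-.014]); print(pitch,roll,tcp.round(3)); need(tcp,th,pitch,roll)
E
```

```text
8.0 [ 0.61661872 -0.13811347  0.16932813] [ 0.7631704  -0.22845892 -1.71280663] 0.6548265123437761
0 0 [0.469 0.067 0.126]
1 [-0.1472  0.2047 -0.0433] [ 4.00e-01 -1.00e-01 -1.75e+02] det 1.0
-1 [-0.1472  0.2047 -0.0433] [0.1 0.3 5. ] det 1.0
15 0 [0.477 0.068 0.15 ]
1 [-0.14    0.2059 -0.0195] [ -22.3   -2.7 -173.6] det 1.0
-1 [-0.14    0.2059 -0.0195] [-1.7 15.2  5. ] det 1.0
15 -22 [0.475 0.074 0.149]
1 [-0.1412  0.2117 -0.0207] [ -17.8  -35.1 -167.7] det 1.0
-1 [-0.1412  0.2117 -0.0207] [-23.4  12.4   7.7] det 1.0
15 22 [0.477 0.062 0.149]
1 [-0.1393  0.1999 -0.0207] [ -26.2   30.7 -173.4] det 1.0
-1 [-0.1393  0.1999 -0.0207] [20.1 17.5  2.1] det 1.0
```

Call:
move_arm(
  plan="-0.03 0.01 0 0 0 1 1; -0.065 0.025 0 0 0 2 1; -0.1 0.045 0 0 0 3 1; -0.12 0.08 0 0 0 4 1; -0.13 0.115 0 0 0 5 1; -0.135 0.15 0 0 0 5 1; -0.135 0.185 0 0 0 5 1; -0.135 0.206 0 0 0 5 1; -0.135 0.206 0 0 0 5 1",
)

```text
clock: 8.75
ee_pos: [0.48, 0.0736, 0.1664]
ee_rot: [-2.315, 1.568, 0.995]
force: [-0.4, 0.2, -1.5]
gripper_width: 0.659
```

```bash
cat >> h.py <<'E'
def pour(th=9.2,ox=.005,oz=.024,mz=.11,mx=-.015,rolls=(22,-22),pitch=15):
  c=R.from_euler('z',th,degrees=True)
  for roll in (0,)+tuple(rolls):
    F=c*R.from_euler('y',pitch,degrees=True)*R.from_euler('x',roll,degrees=True)
    mouth=np.array([.577,.084,mz])+c.apply([mx,0,0])
    print(pitch,roll); need(mouth+F.apply([-.094+ox,0,oz]),th,pitch,roll)
E
python3 - <<'E'
from h import *
o=get_obs();print(o['clock'],o['ee_pos'],o['force'],o['gripper_width'],o['joint_positions'].round(2))
pour()
for n,c in(("top",(60,300,130,400)),("side",(60,260,100,400))):
  p,d=read_camera(n); cv2.imwrite(f"pics/{n}5.png",cv2.resize(p[c[0]:c[1],c[2]:c[3]],(600,533 if n=="top" else 400),interpolation=cv2.INTER_CUBIC))
E
```

```text
8.75 [0.48001742 0.07361872 0.16635655] [-0.38380375  0.22531367 -1.53133063] 0.658545029945125 [ 0.2   0.37 -0.49  2.05  0.24  0.78 -1.85]
15 0
1 [ 0.0034 -0.0048 -0.0101] [ 23.    3.6 178. ] det 1.0
-1 [ 0.0034 -0.0048 -0.0101] [-2.6 14.9 -0.4] det 1.0
15 22
1 [ 0.0044 -0.0137 -0.0118] [ 27.7 -29.5 172. ] det 1.0
-1 [ 0.0044 -0.0137 -0.0118] [19.  18.3 -3.3] det 1.0
15 -22
1 [ 0.0016  0.004  -0.0118] [ -16.8  -36.6 -172.9] det 1.0
-1 [ 0.0016  0.004  -0.0118] [-24.2  11.1   2.4] det 1.0
```

View pics/side5.png

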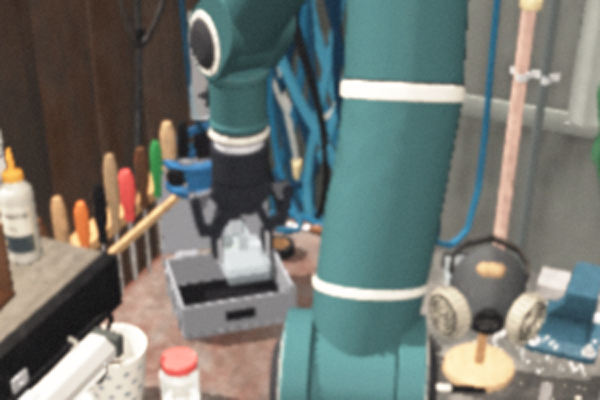

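Call:
move_arm(
  plan="0.004 -0.004 -0.003 6 5 -1 1; 0.004 -0.008 -0.006 12 10 -2 1; 0.004 -0.011 -0.01 17 15 -3 1; 0.004 -0.014 -0.012 19 18.3 -3.3 1; 0.004 -0.014 -0.012 19 18.3 -3.3 1; 0.004 -0.014 -0.012 19 18.3 -3.3 1; 0.004 -0.014 -0.012 19 18.3 -3.3 1; 0.004 -0.014 -0.012 19 18.3 -3.3 1; 0.004 -0.014 -0.012 19 18.3 -3.3 1; 0.004 -0.014 -0.012 19 18.3 -3.3 1",
)

```text
clock: 9.68
ee_pos: [0.4842, 0.0549, 0.1541]
ee_rot: [-0.937, 1.112, 2.309]
force: [0.2, 0.1, -2.4]
gripper_width: 0.658
```

```bash
python3 - <<'E'
from h import *
o=get_obs();print(o['clock'],o['ee_pos'],o['force'],o['gripper_width'])
pour()
for n,c in(("top",(100,220,160,310)),("side",(130,250,140,290))):
  p,d=read_camera(n); cv2.imwrite(f"pics/{n}6.png",cv2.resize(p[c[0]:c[1],c[2]:c[3]],(400,320),interpolation=cv2.INTER_CUBIC))
cv2.imwrite("pics/j6.png",np.hstack([cv2.imread("pics/top6.png"),cv2.imread("pics/side6.png")]))
E
```

```text
9.6833 [0.48418166 0.05488005 0.15408853] [ 0.16453504  0.05596244 -2.35886246] 0.6580949277558488
15 0
1 [-0.0007  0.014   0.0021] [ -50.7   26.1 -170.4] det 1.0
-1 [-0.0007  0.014   0.0021] [-20.6  -3.5   6. ] det 1.0
15 22
1 [0.0003 0.005  0.0004] [ -53.4   59.2 -161. ] det 1.0
-1 [0.0003 0.005  0.0004] [ 0.3 -0.1  0.2] det 1.0
15 -22
1 [-0.0026  0.0228  0.0004] [ -46.2   -7.9 -173.5] det 1.0
-1 [-0.0026  0.0228  0.0004] [-41.6  -6.8  11.7] det 1.0
```

View pics/j6.png

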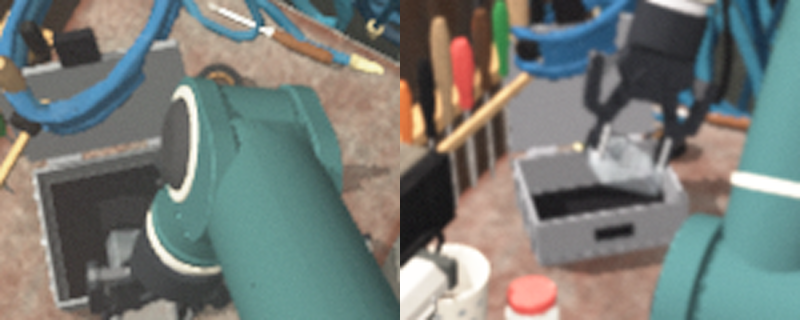

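Call:
move_arm(
  plan="-0.001 0.004 0 -7 -1 2 1; -0.001 0.008 0 -14 -2 4 1; -0.002 0.011 0 -21 -3 6 1; -0.002 0.015 0 -28 -4 8 1; -0.002 0.019 0 -35 -5.5 10 1; -0.003 0.023 0 -41.6 -6.8 11.7 1; -0.003 0.023 0 -41.6 -6.8 11.7 1; -0.003 0.023 0 -41.6 -6.8 11.7 1; -0.003 0.023 0 -41.6 -6.8 11.7 1; -0.003 0.023 0 -41.6 -6.8 11.7 1",
)

```text
clock: 10.62
ee_pos: [0.4818, 0.0757, 0.1535]
ee_rot: [0.947, 1.111, -1.987]
force: [-0.6, 0.1, -1.9]
gripper_width: 0.667
```

Call:
move_arm(
  plan="0 0 0 0 0 0 1; 0 0 0 0 0 0 1; 0 0 0 0 0 0 1; 0 0 0 0 0 0 1",
)

```text
clock: 10.95
ee_pos: [0.4816, 0.0762, 0.1534]
ee_rot: [0.947, 1.111, -1.986]
force: [-0.4, -0.5, -1.6]
gripper_width: 0.654
```

```bash
python3 - <<'E'
from h import *
o=get_obs();print(o['clock'],o['ee_pos'],o['force'],o['gripper_width'])
need([.47,.07,.2],9.2)
for n,c in(("top",(110,210,165,290)),("side",(130,250,140,290))):
  p,d=read_camera(n); cv2.imwrite(f"pics/{n}6.png",cv2.resize(p[c[0]:c[1],c[2]:c[3]],(400,320),interpolation=cv2.INTER_CUBIC))
cv2.imwrite("pics/j7.png",np.hstack([cv2.imread("pics/top6.png"),cv2.imread("pics/side6.png")]))
E
```

```text
10.95 [0.48163927 0.07623955 0.15337098] [-0.3657056  -0.46027137 -1.55617535] 0.654316969022756
1 [-0.0116 -0.0062  0.0466] [ 17.2  36.6 172.7] det 1.0
-1 [-0.0116 -0.0062  0.0466] [ 23.8 -11.2  -2.7] det 1.0
```

View pics/j7.png

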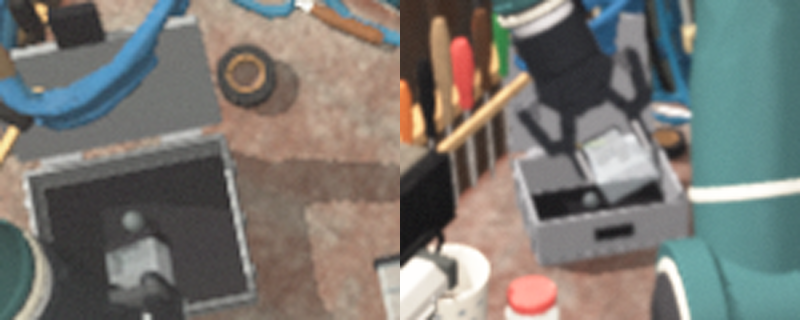

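Call:
move_arm(
  plan="-0.003 -0.001 0.012 6 -3 -0.7 1; -0.006 -0.003 0.025 12 -5.6 -1.4 1; -0.009 -0.005 0.036 18 -8.4 -2 1; -0.012 -0.006 0.047 23.8 -11.2 -2.7 1; -0.012 -0.006 0.047 23.8 -11.2 -2.7 1; -0.012 -0.04 0.047 23.8 -11.2 -2.7 1; -0.012 -0.08 0.047 23.8 -11.2 -2.7 1; -0.012 -0.12 0.047 23.8 -11.2 -2.7 1; -0.012 -0.16 0.047 23.8 -11.2 -2.7 1; 0.0 -0.19 0.047 23.8 -11.2 -2.7 1",
)

```text
clock: 11.88
ee_pos: [0.4793, -0.116, 0.1997]
ee_rot: [0.551, 1.565, -2.431]
force: [0.8, -0.4, -1.6]
gripper_width: 0.657
```

```bash
python3 - <<'E'
from h import *
o=get_obs();print(o['clock'],o['ee_pos'],o['force'],o['gripper_width'])
need([.617,-.138,.06],4)
for n,c in(("top",(80,260,160,385)),("side",(110,260,120,310))):
  p,d=read_camera(n); np.save(f"pics/{n}8.npy",d);cv2.imwrite(f"pics/{n}6.png",cv2.resize(p[c[0]:c[1],c[2]:c[3]],(400,320),interpolation=cv2.INTER_CUBIC))
cv2.imwrite("pics/j8.png",np.hstack([cv2.imread("pics/top6.png"),cv2.imread("pics/side6.png")]))
E
```

```text
11.8833 [ 0.47932216 -0.11599738  0.19972515] [ 0.83721396 -0.39234692 -1.57933018] 0.6573711225134719
1 [ 0.1377 -0.022  -0.1397] [  0.4   0.3 174.8] det 1.0
-1 [ 0.1377 -0.022  -0.1397] [ 0.2 -0.2 -5.2] det 1.0
```

View pics/j8.png

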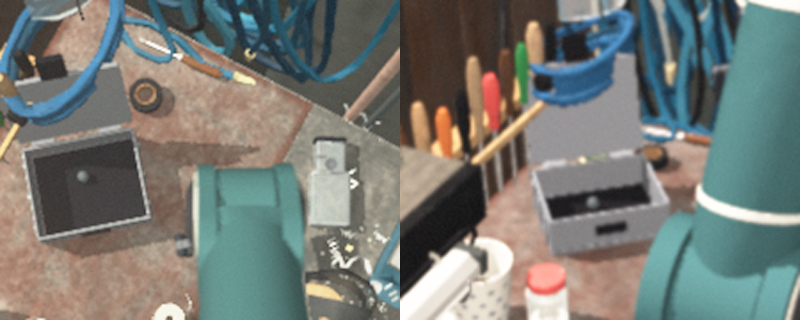

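Call:
move_arm(
  plan="0.035 -0.006 0 0 0 -1.5 1; 0.07 -0.012 0 0 0 -3 1; 0.105 -0.018 0 0 0 -4.5 1; 0.138 -0.022 -0.02 0 0 -5.2 1; 0.138 -0.022 -0.055 0 0 -5.2 1; 0.138 -0.022 -0.09 0 0 -5.2 1; 0.138 -0.022 -0.12 0 0 -5.2 1; 0.138 -0.022 -0.14 0 0 -5.2 1; 0.138 -0.022 -0.15 0 0 -5.2 1; 0.138 -0.022 -0.15 0 0 -5.2 1",
)

```text
clock: 12.82
ee_pos: [0.6178, -0.1331, 0.0471]
ee_rot: [-0.03, 1.565, -3.099]
force: [-0.6, -0.3, -0.8]
gripper_width: 0.659
```

Call:
move_arm(
  plan="0 0 -0.004 0 0 0 1; 0 0 -0.008 0 0 0 1; 0 0 -0.008 0 0 0 1; 0 0 -0.008 0 0 0 1",
)

```text
clock: 13.15
ee_pos: [0.6201, -0.1352, 0.0434]
ee_rot: [2.286, 1.568, -0.785]
force: [-0.5, 0.1, -0.7]
gripper_width: 0.659
```

```bash
python3 - <<'E'
from h import *
o=get_obs();print(o['clock'],o['ee_pos'],o['force'],o['ft_torque'],o['gripper_width'])
E
```

```text
13.15 [ 0.62011142 -0.13515328  0.04342105] [-0.47422088  0.09916003 -0.67389601] [-0.00692714  0.03021124  0.00913876] 0.6591713805556202
```

Call:
move_arm(
  plan="0 0 -0.003 0 0 0 1; 0 0 -0.003 0 0 0 1; 0 0 -0.003 0 0 0 1",
)

```text
clock: 13.4
ee_pos: [0.6195, -0.1352, 0.0396]
ee_rot: [1.853, 1.569, -1.219]
force: [0.1, -0.8, -1.2]
gripper_width: 0.66
```

Call:
move_arm(
  plan="0 0 -0.002 0 0 0 1; 0 0 -0.002 0 0 0 1; 0 0 -0.002 0 0 0 1; 0 0 -0.002 0 0 0 1",
)

```text
clock: 13.73
ee_pos: [0.6198, -0.1351, 0.0383]
ee_rot: [2.036, 1.569, -1.036]
force: [-1.8, -0.1, 5.5]
gripper_width: 0.656
```

Call:
move_arm(
  plan="0 0 0 0 0 0 0; 0 0 0 0 0 0 0; 0 0 0 0 0 0 0; 0 0 0.005 0 0 0 0; 0 0 0.03 0 0 0 0; 0 0 0.07 0 0 0 0; 0 0 0.11 0 0 0 0; -0.01 0.02 0.15 0 0 0 0; -0.04 0.05 0.16 0 0 0 0; -0.07 0.07 0.17 0 0 0 0",
)

```text
clock: 14.57
ee_pos: [0.5512, -0.0637, 0.21]
ee_rot: [2.92, 1.565, -0.151]
force: [-0.2, 1.1, 0.1]
gripper_width: 1.0
```

Call:
move_arm(
  plan="-0.02 0.03 0 0 0 0 0; -0.04 0.06 0 0 0 0 0; -0.06 0.09 0 0 0 0 0; -0.08 0.12 0 0 0 0 0; -0.08 0.15 0 0 0 0 0; -0.08 0.15 0 0 0 0 0",
)

```text
clock: 15.07
ee_pos: [0.4686, 0.091, 0.2083]
ee_rot: [-2.694, 1.568, 0.527]
force: [0.2, 0.1, 0.1]
gripper_width: 0.999
```

```bash
python3 - <<'E'
from h import *
o=get_obs();print(o['clock'],o['ee_pos'],o['force'],o['gripper_width'])
p,d=read_camera("top"); np.save("pics/top9.npy",d); cv2.imwrite("pics/t9.png",cv2.resize(p[125:245,260:380],None,fx=5,fy=5,interpolation=cv2.INTER_CUBIC))
uv=[(u,v) for v in range(110,260) for u in range(255,390)]
P=pix2depth("top",uv,d); m=(P[:,2]>.018)&(P[:,2]<.045)&(P[:,0]>.4)&(P[:,1]<-.07)&(P[:,1]>-.35)
mask=np.zeros(p.shape[:2],np.uint8)
for (u,v),k in zip(uv,m): mask[v,u]=255*k
n,l,s,c=cv2.connectedComponentsWithStats(mask)
for i in range(1,n):
  if s[i,4]>150:
    q=np.array([P[j] for j,(u,v) in enumerate(uv) if l[v,u]==i]); print(s[i],q.mean(0).round(4),np.polyfit(q[:,0]-.5,q[:,1],1).round(3))
    A=np.c_[q[:,:2]-q[:,:2].mean(0),np.ones(len(q))]; print(' tilt',np.linalg.lstsq(A,q[:,2],rcond=None)[0].round(4), 'x range',q[:,0].min().round(3),q[:,0].max().round(3))
E
```

```text
15.0667 [0.46861956 0.09096224 0.20831183] [0.15101219 0.06494095 0.07067286] 0.9991639060345315
[280 134  25  51 951] [ 0.6364 -0.1355  0.0274] [ 0.076 -0.146]
 tilt [-0.0017 -0.0038  0.0274] x range 0.574 0.711
[ 334  157   23   50 1018] [ 0.5721 -0.2766  0.0274] [-0.051 -0.273]
 tilt [ 0.0003 -0.0214  0.0274] x range 0.51 0.644
[282 188  29  53 983] [ 0.4906 -0.143   0.0275] [ 0.143 -0.142]
 tilt [ 0.0004 -0.0081  0.0275] x range 0.425 0.563
```

View pics/t9.png

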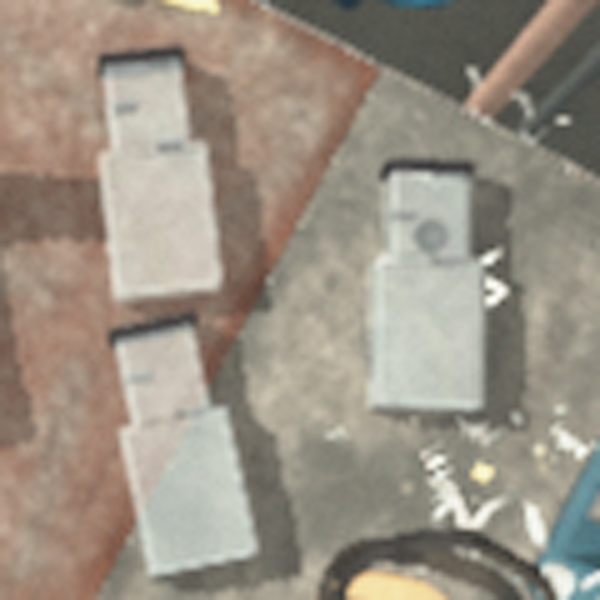

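Call:
move_arm(
  plan="0.008 -0.038 0 0 0 -1 0; 0.016 -0.076 0 0 0 -2 0; 0.024 -0.114 0 0 0 -3 0; 0.032 -0.152 0 0 0 -4 0; 0.042 -0.19 0 0 0 -5 0; 0.052 -0.228 0 0 0 -6 0; 0.062 -0.266 0 0 0 -7 0; 0.072 -0.305 -0.01 0 0 -7 0; 0.08 -0.343 -0.025 0 0 -7 0; 0.083 -0.367 -0.055 0 0 -7 0",
)

```text
clock: 15.95
ee_pos: [0.5546, -0.2898, 0.1547]
ee_rot: [2.357, 1.561, -0.842]
force: [0.6, -1.6, 0.3]
gripper_width: 1.001
```

Call:
move_arm(
  plan="0 0 -0.03 0 0 0 0; 0 0 -0.05 0 0 0 0; 0 0 -0.05 0 0 0 0; 0 0 -0.05 0 0 0 0",
)

```text
clock: 16.28
ee_pos: [0.5518, -0.2828, 0.1013]
ee_rot: [0.222, 1.568, -2.972]
force: [-0.3, -0.6, -0.3]
gripper_width: 1.001
```

```bash
python3 - <<'E'
from h import *
o=get_obs();print(o['clock'],o['ee_pos'],o['force'],o['gripper_width'])
need([.552,-.276,.037],-3)
E
```

```text
16.2833 [ 0.55181981 -0.28284214  0.10128258] [-0.28339601 -0.61442793 -0.28234996] 1.0012628652391826
1 [ 0.0002  0.0068 -0.0643] [  -0.2   -0.  -180. ] det 1.0
-1 [ 0.0002  0.0068 -0.0643] [ 0.  -0.1  0. ] det 1.0
```

Call:
move_arm(
  plan="0 0.007 -0.03 0 0 0 0; 0 0.007 -0.055 0 0 0 0; 0 0.007 -0.064 0 0 0 0; 0 0.007 -0.064 0 0 0 0; 0 0.007 -0.064 0 0 0 1; 0 0.007 -0.064 0 0 0 1; 0 0.007 -0.064 0 0 0 1; 0 0.007 -0.064 0 0 0 1; 0 0.007 -0.064 0 0 0 1; 0 0.007 -0.064 0 0 0 1",
)

```text
clock: 17.12
ee_pos: [0.5544, -0.2761, 0.0409]
ee_rot: [2.494, 1.566, -0.699]
force: [-1.1, 1.1, 5.1]
gripper_width: 0.654
```

Call:
move_arm(
  plan="0 0 0.005 0 0 0 1; 0 0 0.02 0 0 0 1; 0 0 0.04 0 0 0 1; 0 0 0.06 0 0 0 1; 0 0 0.08 0 0 0 1; 0 0 0.1 0 0 0 1; 0 0 0.12 0 0 0 1; 0 0 0.13 0 0 0 1; 0 0 0.13 0 0 0 1",
)

```text
clock: 17.87
ee_pos: [0.5543, -0.2759, 0.1716]
ee_rot: [2.538, 1.564, -0.655]
force: [0.1, 0.1, -1.2]
gripper_width: 0.658
```

```bash
python3 - <<'E'
from h import *
o=get_obs();print(o['clock'],o['ee_pos'],o['force'],o['gripper_width'])
need([.477,.07,.167],9.2)
E
```

```text
17.8667 [ 0.55427687 -0.27593844  0.17155533] [ 0.05561321  0.05396187 -1.1821387 ] 0.6580129894877683
1 [-0.0773  0.3459 -0.0046] [   0.5   -0.3 -167.8] det 1.0
-1 [-0.0773  0.3459 -0.0046] [ 0.2  0.3 12.2] det 1.0
```

Call:
move_arm(
  plan="-0.015 0.03 0 0 0 1 1; -0.03 0.065 0 0 0 2.5 1; -0.045 0.1 0 0 0 4 1; -0.06 0.136 0 0 0 5.5 1; -0.07 0.174 0 0 0 7 1; -0.077 0.213 0 0 0 8.5 1; -0.077 0.252 0 0 0 10 1; -0.077 0.291 -0.002 0 0 11 1; -0.077 0.325 -0.004 0 0 12 1; -0.077 0.346 -0.005 0 0 12.2 1",
)

```text
clock: 18.7
ee_pos: [0.4746, 0.0748, 0.1625]
ee_rot: [-0.471, 1.57, 2.837]
force: [0.4, -0.1, -0.7]
gripper_width: 0.657
```

Call:
move_arm(
  plan="0 0 0 0 0 0 1; 0 0 0 0 0 0 1",
)

```text
clock: 18.87
ee_pos: [0.475, 0.0719, 0.1624]
ee_rot: [0.552, 1.569, -2.425]
force: [-0.2, -0.6, -1.6]
gripper_width: 0.661
```

```bash
python3 - <<'E'
from h import *
o=get_obs();print(o['clock'],o['ee_pos'],o['force'],o['gripper_width'])
pour(oz=.027)
E
```

```text
18.8667 [0.47498446 0.07194519 0.16238249] [-0.15407763 -0.57731436 -1.5586336 ] 0.661328400438251
15 0
1 [ 0.0092 -0.003  -0.0033] [ 23.3   3.9 178.2] det 1.0
-1 [ 0.0092 -0.003  -0.0033] [-2.4 14.7 -0.2] det 1.0
15 22
1 [ 0.0104 -0.013  -0.0052] [ 27.9 -29.3 172.3] det 1.0
-1 [ 0.0104 -0.013  -0.0052] [19.3 18.1 -3.1] det 1.0
15 -22
1 [ 0.0071  0.0069 -0.0052] [ -17.1  -36.9 -172.7] det 1.0
-1 [ 0.0071  0.0069 -0.0052] [-23.9  11.    2.7] det 1.0
```

Call:
move_arm(
  plan="0.003 -0.004 -0.002 6 5 -1 1; 0.006 -0.008 -0.003 12 10 -2 1; 0.009 -0.011 -0.004 17 15 -3 1; 0.01 -0.013 -0.005 19.3 18.1 -3.1 1; 0.01 -0.013 -0.005 19.3 18.1 -3.1 1; 0.01 -0.013 -0.005 19.3 18.1 -3.1 1; 0.01 -0.013 -0.005 19.3 18.1 -3.1 1; 0.01 -0.013 -0.005 19.3 18.1 -3.1 1; 0.01 -0.013 -0.005 19.3 18.1 -3.1 1; 0.01 -0.013 -0.005 19.3 18.1 -3.1 1",
)

```text
clock: 19.7
ee_pos: [0.4854, 0.0586, 0.1588]
ee_rot: [-0.951, 1.112, 2.299]
force: [-0.2, -0.4, -1.6]
gripper_width: 0.655
```

Call:
move_arm(
  plan="-0.001 0.004 0 -7 -1 2 1; -0.001 0.008 0 -14 -2 4 1; -0.002 0.011 0 -21 -3 6 1; -0.002 0.015 0 -28 -4 8 1; -0.002 0.019 0 -35 -5.5 10 1; -0.003 0.022 0 -41.6 -6.8 11.7 1; -0.003 0.022 0 -41.6 -6.8 11.7 1; -0.003 0.022 0 -41.6 -6.8 11.7 1; -0.003 0.022 0 -41.6 -6.8 11.7 1; -0.003 0.022 0 -41.6 -6.8 11.7 1",
)

```text
clock: 20.53
ee_pos: [0.4831, 0.0784, 0.1585]
ee_rot: [0.944, 1.116, -1.984]
force: [-0.2, -0.0, -1.2]
gripper_width: 0.653
```

Call:
move_arm(
  plan="0 0 0 0 0 0 1; 0 0 0 0 0 0 1; 0 0 0 0 0 0 1; 0 0 0 0 0 0 1; 0 0 0 0 0 0 1",
)

```text
clock: 20.95
ee_pos: [0.4829, 0.0794, 0.1582]
ee_rot: [0.944, 1.115, -1.983]
force: [-1.5, 0.1, -1.1]
gripper_width: 0.658
```

```bash
python3 - <<'E'
from h import *
o=get_obs();print(o['clock'],o['ee_pos'],o['force'],o['gripper_width'])
need([.47,.07,.2],9.2)
for n,c in(("top",(110,210,165,290)),("side",(130,250,140,290))):
  p,d=read_camera(n); cv2.imwrite(f"pics/{n}6.png",cv2.resize(p[c[0]:c[1],c[2]:c[3]],(400,320),interpolation=cv2.INTER_CUBIC))
cv2.imwrite("pics/j10.png",np.hstack([cv2.imread("pics/top6.png"),cv2.imread("pics/side6.png")]))
E
```

```text
20.95 [0.48287079 0.07935522 0.15820951] [-1.48631013  0.11838017 -1.09566007] 0.6578539222471047
1 [-0.0129 -0.0094  0.0418] [ 17.   36.2 172.4] det 1.0
-1 [-0.0129 -0.0094  0.0418] [ 23.6 -11.1  -3. ] det 1.0
```

View pics/j10.png

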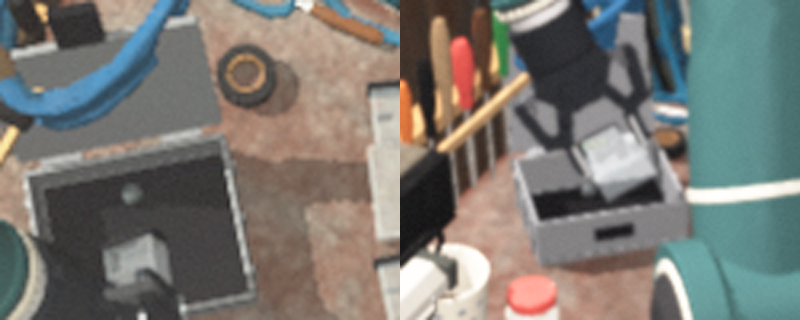

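Call:
move_arm(
  plan="-0.003 -0.002 0.01 6 -3 -0.7 1; -0.006 -0.004 0.02 12 -5.6 -1.4 1; -0.009 -0.007 0.031 18 -8.4 -2 1; -0.013 -0.009 0.042 23.6 -11.1 -3 1; -0.013 -0.009 0.042 23.6 -11.1 -3 1; -0.013 -0.04 0.042 23.6 -11.1 -3 1; -0.013 -0.08 0.042 23.6 -11.1 -3 1; -0.013 -0.12 0.042 23.6 -11.1 -3 1; -0.013 -0.16 0.042 23.6 -11.1 -3 1; -0.013 -0.195 0.042 23.6 -11.1 -3 1",
)

```text
clock: 21.88
ee_pos: [0.4694, -0.1174, 0.2001]
ee_rot: [1.049, 1.569, -1.93]
force: [0.2, 0.8, -1.7]
gripper_width: 0.654
```

```bash
cat >> h.py <<'E'
def balls():
  p,d=read_camera("top"); uv=[(u,v) for v in range(110,215) for u in range(160,250)]
  P=pix2depth("top",uv,d); th=np.radians(9.2); q=P[:,:2]-[.577,.084]
  x=q@[np.cos(th),np.sin(th)]; y=q@[-np.sin(th),np.cos(th)]; m=(abs(x)<.062)&(abs(y)<.077)&(P[:,2]>.012)&(P[:,2]<.05)
  mask=np.zeros(p.shape[:2],np.uint8)
  for (u,v),k in zip(uv,m): mask[v,u]=255*k
  n,l,s,c=cv2.connectedComponentsWithStats(mask)
  for i in range(1,n):
    if s[i,4]>4:
      k=[j for j,(u,v) in enumerate(uv) if l[v,u]==i]; print('blob',s[i],x[k].mean().round(3),y[k].mean().round(3),P[k,2].max().round(3))
  return p
E
python3 - <<'E'
from h import *
o=get_obs();print(o['clock'],o['ee_pos'],o['force'],o['gripper_width'])
need([.552,-.276,.06],-3)
p=balls(); cv2.imwrite("pics/t11.png",cv2.resize(p[110:215,160:285],(600,504),interpolation=cv2.INTER_CUBIC))
E
```

```text
21.8833 [ 0.46941323 -0.11742814  0.20009913] [ 0.19093157  0.8281796  -1.66089353] 0.6541580672519728
1 [ 0.0826 -0.1586 -0.1401] [1.000e-01 2.000e-01 1.677e+02] det 1.0
-1 [ 0.0826 -0.1586 -0.1401] [  0.1  -0.1 -12.3] det 1.0
blob [203 168   7   6  34] 0.041 0.004 0.026
blob [205 198   7   7  34] -0.041 0.014 0.023
```

View pics/t11.png

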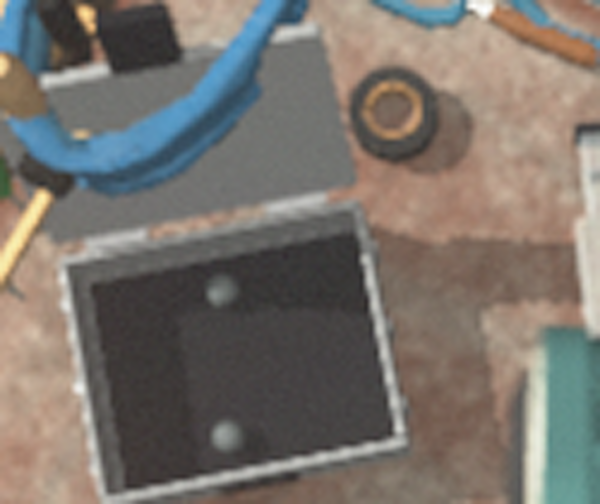

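Both balls are in the case, at (220,290) and (228,436) in the crop. Next I put this flask back.

Call:
move_arm(
  plan="0.02 -0.036 0 0 0 -3 1; 0.04 -0.072 0 0 0 -6 1; 0.06 -0.108 0 0 0 -9 1; 0.083 -0.14 -0.01 0 0 -12 1; 0.085 -0.158 -0.035 0 0 -12.3 1; 0.085 -0.158 -0.07 0 0 -12.3 1; 0.085 -0.158 -0.105 0 0 -12.3 1; 0.085 -0.158 -0.135 0 0 -12.3 1; 0.085 -0.158 -0.148 0 0 -12.3 1; 0.085 -0.158 -0.148 0 0 -12.3 1",
)

```text
clock: 22.77
ee_pos: [0.5527, -0.2713, 0.0483]
ee_rot: [-0.248, 1.563, 2.842]
force: [-0.1, 0.7, -1.6]
gripper_width: 0.658
```

Call:
move_arm(
  plan="0 0 -0.004 0 0 0 1; 0 0 -0.006 0 0 0 1; 0 0 -0.006 0 0 0 1; 0 0 -0.006 0 0 0 1",
)

```text
clock: 23.1
ee_pos: [0.5558, -0.2736, 0.0479]
ee_rot: [2.51, 1.567, -0.684]
force: [0.1, 0.5, -0.6]
gripper_width: 0.658
```

Call:
move_arm(
  plan="0 0 -0.003 0 0 0 1; 0 0 -0.005 0 0 0 1; 0 0 -0.005 0 0 0 1; 0 0 -0.005 0 0 0 1",
)

```text
clock: 23.43
ee_pos: [0.5547, -0.2733, 0.0413]
ee_rot: [1.86, 1.57, -1.334]
force: [0.3, 0.7, -1.1]
gripper_width: 0.658
```

Call:
move_arm(
  plan="0 0 -0.002 0 0 0 1; 0 0 -0.002 0 0 0 1; 0 0 -0.002 0 0 0 1; 0 0 -0.002 0 0 0 0; 0 0 -0.002 0 0 0 0; 0 0 -0.002 0 0 0 0; 0 0 0.005 0 0 0 0; 0 0 0.03 0 0 0 0; 0 0 0.07 0 0 0 0; 0 0 0.11 0 0 0 0",
)

```text
clock: 24.27
ee_pos: [0.5538, -0.2727, 0.1514]
ee_rot: [-0.218, 1.568, 2.872]
force: [0.3, -0.8, 0.1]
gripper_width: 1.0
```

Call:
move_arm(
  plan="0 0.01 0.04 0 0 1 0; 0.005 0.04 0.08 0 0 2 0; 0.01 0.075 0.12 0 0 3 0; 0.015 0.11 0.15 0 0 5 0; 0.02 0.145 0.17 0 0 6 0; 0.025 0.18 0.18 0 0 8 0; 0.03 0.215 0.18 0 0 9 0; 0.04 0.25 0.18 0 0 11 0; 0.05 0.285 0.18 0 0 12.2 0; 0.06 0.32 0.18 0 0 12.2 0",
)

```text
clock: 25.1
ee_pos: [0.6148, 0.0498, 0.3323]
ee_rot: [2.826, 1.569, -0.153]
force: [0.5, -0.1, -0.5]
gripper_width: 1.001
```

```bash
python3 - <<'E'
from h import *
o=get_obs();print(o['clock'],o['ee_pos'],o['force'],o['gripper_width'])
need([.704,.108,.33],9.2)
E
```

```text
25.1 [0.61482067 0.04975312 0.33230017] [ 0.47210652 -0.08245195 -0.48947472] 1.0010876687968224
1 [ 0.0892  0.0582 -0.0023] [ -0.2   0.  179.9] det 1.0
-1 [ 0.0892  0.0582 -0.0023] [ 0.   0.1 -0.1] det 1.0
```

Call:
move_arm(
  plan="0.03 0.02 0 0 0 0 0; 0.06 0.04 0 0 0 0 0; 0.085 0.057 0 0 0 0 0; 0.085 0.057 0 0 0 0 0; 0.085 0.057 -0.03 0 0 0 0; 0.085 0.057 -0.06 0 0 0 0; 0.085 0.057 -0.09 0 0 0 0; 0.085 0.057 -0.112 0 0 0 0; 0.085 0.057 -0.112 0 0 0 0",
)

```text
clock: 25.85
ee_pos: [0.6965, 0.1025, 0.2135]
ee_rot: [0.144, 1.561, -2.837]
force: [-0.5, -0.8, -0.4]
gripper_width: 0.999
```

Call:
move_arm(
  plan="0 0 0 0 0 0 1; 0 0 0 0 0 0 1; 0 0 0 0 0 0 1; 0 0 0 0 0 0 1; 0 0 0 0 0 0 1; 0 0 0 0 0 0 1",
  force=40,
)

```text
clock: 26.35
ee_pos: [0.7002, 0.1085, 0.2228]
ee_rot: [-2.436, 1.564, 0.868]
force: [-2.8, 6.2, 5.6]
gripper_width: 0.41
```

Call:
move_arm(
  plan="-0.016 -0.003 0.005 0 0 0 1; -0.033 -0.005 0.009 0 0 0 1; -0.049 -0.008 0.011 0 0 0 1; -0.066 -0.011 0.011 0 0 0 1; -0.082 -0.013 0.009 0 0 0 1; -0.098 -0.016 0.006 0 0 0 1; -0.114 -0.019 0.001 0 0 0 1; -0.129 -0.021 -0.005 0 0 0 1; -0.143 -0.023 -0.013 0 0 0 1; -0.156 -0.025 -0.022 0 0 0 1",
)

```text
clock: 27.18
ee_pos: [0.5437, 0.081, 0.1995]
ee_rot: [-2.986, 1.566, 0.318]
force: [-2.5, 3.1, 6.1]
gripper_width: 0.402
```

Call:
move_arm(
  plan="-0.012 -0.002 -0.011 0 0 0 1; -0.023 -0.004 -0.023 0 0 0 1; -0.033 -0.006 -0.036 0 0 0 1; -0.041 -0.007 -0.05 0 0 0 1; -0.048 -0.008 -0.065 0 0 0 1; -0.053 -0.009 -0.081 0 0 0 1; -0.057 -0.01 -0.097 0 0 0 1; -0.059 -0.01 -0.113 0 0 0 1; -0.059 -0.01 -0.125 0 0 0 1; -0.059 -0.01 -0.129 0 0 0 1",
)

```text
clock: 28.02
ee_pos: [0.488, 0.0709, 0.069]
ee_rot: [-2.797, 1.563, 0.498]
force: [1.7, 5.4, 2.5]
gripper_width: 0.397
```

```bash
python3 - <<'E'
from h import *
o=get_obs();print(o['clock'],o['ee_pos'],o['force'],o['gripper_width'])
E
```

```text
28.0167 [0.48801989 0.07091188 0.06896442] [1.69368405 5.3856911  2.53603504] 0.39742473211032675
```

Call:
move_arm(
  plan="0 0 0 0 0 0 0; 0 0 0 0 0 0 0; 0 0 0 0 0 0 0; 0 0 0 0 0 0 0; 0 0 0.03 0 0 0 0; 0 0 0.07 0 0 0 0; 0 0 0.11 0 0 0 0; -0.01 -0.02 0.14 0 0 0 0; -0.02 -0.05 0.17 0 0 0 0; -0.033 -0.085 0.2 0 0 0 0",
)

```text
clock: 28.85
ee_pos: [0.4537, -0.0103, 0.2654]
ee_rot: [2.648, 1.568, -0.331]
force: [0.2, -1.0, -0.8]
gripper_width: 0.999
```

Call:
move_arm(
  plan="-0.015 -0.036 0 0 0 0 0; -0.03 -0.072 0 0 0 0 0; -0.045 -0.11 0 0 0 0 0; -0.06 -0.147 0 0 0 0 0; -0.075 -0.185 0 0 0 0 0; -0.09 -0.222 0 0 0 0 0; -0.105 -0.26 0 0 0 0 0; -0.12 -0.297 0 0 0 0 0; -0.135 -0.334 0 0 0 0 0; -0.15 -0.37 0 0 0 0 0",
)

```text
clock: 29.68
ee_pos: [0.3025, -0.382, 0.2636]
ee_rot: [1.849, 1.569, -1.133]
force: [2.2, -0.2, -0.1]
gripper_width: 0.999
```

```bash
python3 - <<'E'
from h import *
o=get_obs();print(o['clock'],o['ee_pos'],o['force'],o['gripper_width'])
p,d=read_camera("top"); cv2.imwrite("pics/t12.png",cv2.resize(p[90:265,140:390],(800,560),interpolation=cv2.INTER_CUBIC))
uv=[(u,v) for v in range(100,265) for u in range(150,390)]
P=pix2depth("top",uv,d)
th=np.radians(9.2); q=P[:,:2]-[.577,.084]; x=q@[np.cos(th),np.sin(th)]; y=q@[-np.sin(th),np.cos(th)]
m=(abs(x)<.06)&(abs(y)<.075); A=np.c_[x[m],y[m],np.ones(m.sum())]; f=np.linalg.lstsq(A,P[m,2],rcond=None)[0]; print("lid plane",f.round(4),np.std(P[m,2]-A@f).round(4))
m=(P[:,2]>.018)&(P[:,2]<.045)&(P[:,0]>.4)&(P[:,1]<-.07)&(P[:,1]>-.35)
mask=np.zeros(p.shape[:2],np.uint8)
for (u,v),k in zip(uv,m): mask[v,u]=255*k
n,l,s,c=cv2.connectedComponentsWithStats(mask)
for i in range(1,n):
  if s[i,4]>150:
    q=np.array([P[j] for j,(u,v) in enumerate(uv) if l[v,u]==i]); print(s[i],q.mean(0).round(4))
    A=np.c_[q[:,:2]-q[:,:2].mean(0),np.ones(len(q))]; print(' tilt',np.linalg.lstsq(A,q[:,2],rcond=None)[0].round(4))
E
```

```text
29.6833 [ 0.30248183 -0.38198431  0.26361493] [ 2.15184383 -0.18454225 -0.12875001] 0.9991031104287101
lid plane [0.0028 0.0006 0.065 ] 0.0022
[280 134  25  51 953] [ 0.6359 -0.1356  0.0275]
 tilt [ 0.0021 -0.0074  0.0275]
[333 157  22  50 988] [ 0.5729 -0.273   0.0275]
 tilt [-0.0033 -0.0075  0.0275]
[282 188  29  53 985] [ 0.4907 -0.143   0.0272]
 tilt [ 0.0009 -0.0097  0.0272]
```

View pics/t12.png

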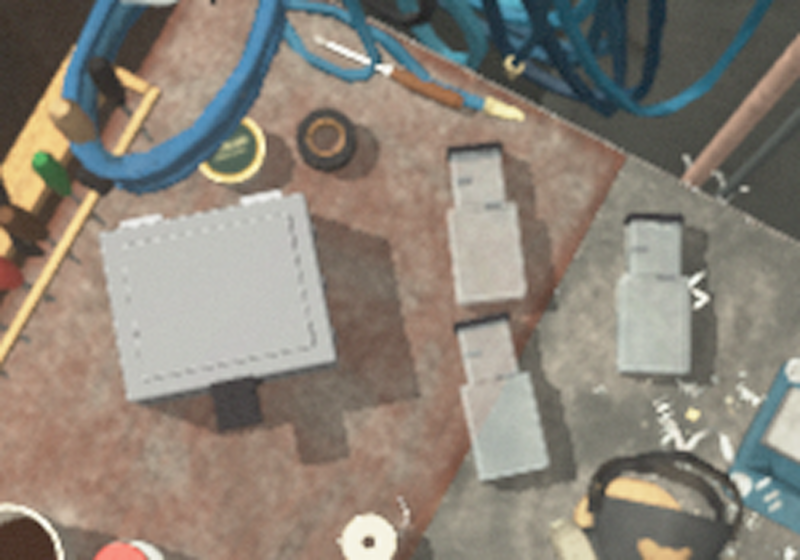

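The lid is shut and level, all three flasks lie flat and empty, and the bystanders look unmoved, so I'm handing it in.

```bash
python3 -c "
from rig import *
print(finish_job())"
```

```text
the job is handed in; nothing more can be done
None
```

The job is done and handed in at about 30 s on the robot's clock. Two of the three flasks held a ball, and both balls are now in the case with the lid shut.

I opened the lid to its stop and rocked each of the two flasks mouth down over the case until its ball ran out. I then laid both flasks flat where they had been and closed the lid. I never moved the third flask, which had no ball in its neck.

Last checks:
- **Lid open:** one fit to the camera depth gave about 1.93 rad, which fits the 1.9 rad stop. An earlier fit gave 1.58 rad, but cable loops in front of the lid had spoiled it.
- **Balls:** before I closed the lid, both showed inside the case at about (0.041, 0.004) and (-0.041, 0.014) in its frame. I could not see them once the lid was shut.
- **Lid shut:** it reads level to about 0.003 rad, with its top at 65 mm.
- **Flasks:** all three read flat to within 0.01 rad, top face at about 27.5 mm, empty and clear of the gripper.
- **Bystanders:** I judged these by eye only. Those in the last picture looked unmoved; I saw only part of the jar there and did not pick out the marker.

I noticed no knocked flask and no slackened grip during the run. No check failed at the end.

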